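# Load the specimen carrier under the dock's spring-shut dust cover

### The arm

A 6-joint arm with a two-finger parallel gripper is mounted at the origin on the work surface. World frame = base frame: x ahead of the robot, y to its left, z up, the work surface at z = 0. Lengths are in m, angles in rad, forces in N, time in s.
With the tool pointing down it reaches from about 0.375 to 0.9 m from the base axis. Payload 3.1 kg.
Tool frame: the origin (TCP) lies where the fingers leave the gripper's body, on its centre line; the fingertips stand 73 mm ahead of it and the grasp point (between the pads) lies 54 mm ahead of it; z points along the fingers, y is the line along which they close (so a half turn about z gives the same grasp; the last joint's range is limited). The gripper opens to 85 mm and grips with 20 to 120 N. Pads are 22 mm wide; open, the fingers measure 114 mm over their backs; the gripper's body (76 mm by 85 mm) begins 54 mm behind the grasp point. The pads swing forward as they close: fully open they stand 13 mm farther back than shut.
Start: joints at [-1.446, 0.527, 1.433, -0, 1.181, -0.178], TCP at [0.187, -0.596, 0.304] pointing down, gripper open.
Joint ranges: [-3.08, 3.08], [-0.75, 2.2], [0.22, 2.44], [-1.43, 4.57], [0, 2.65], [-2.85, 2.85]. Speed limits (rad/s): [2.79, 2.79, 3.14, 3.14, 3.14, 3.14].

### API

Orientations are given as a unit quaternion [x, y, z, w].
In Python, from station import manip gives the robot as it stands.
- The arm moves only by the shell command python3 -m crank 'ROWS' [FORCE]. ROWS is JSON, a list of rows, each an object with "dp": the shift along the tool's x, y, z normalised to -1 to 1, where 1 is 50 cm, a list of three; "delta_rot": the turn, a rotation vector about the tool's x, y, z normalised to -1 to 1, where 1 is 2 pi rad, a list of three; "fingers": the opening, from -1 (shut) to 1 (fully open). A call has 1 to 12 rows; each row shifts and turns the commanded pose from where the row before left it, along the tool's axes as they then stand; what a row does not reach is not made up. A row lasts 1/12 s, in which the tool goes at most 41.7 mm and 7.16 degrees, less where a joint would pass 70% of its speed; a pose out of reach is approached as far as the arm can. A call with a number of a shift or a turn outside -1 to 1 is refused whole. A call with a gripper value outside its range is refused whole. The fingers move at their own pace and stop on an object; FORCE is the grip in N (left out, the last holds). Time passes only in rows, so rows that do not move let the fingers close. It gives the time, the measured TCP pose, the force, the opening and the grip force at its end, in the units of the state.
- manip.sense(): the state, without advancing time (a new reading comes with each control period).
- manip.snapshot(name): name is "scene" or "side" or "wrist"; returns (picture, depth): 420x560x3 uint8, red, green, blue; 420x560 float32, m along the optical axis (not along the pixel's ray), 0 where there is no reading.
- manip.camera_model(name): a dict with "fx", "fy", "cx", "cy" (pixels), "origin" and "attitude" of the camera in the world. Camera axes: x right, y up, looking along -z (the intrinsics and any distortion apply to the point x, -y, -z); pixel columns grow to the right and rows downward; lengths in m; the calibration is good to about 2 mm. The wrist camera is an equidistant fisheye: a pixel r from the principal point sees the ray r / f radians off the axis. A picture is of the moment at which its call begins: read the wrist's pose just before it. camera_model takes no time and is no camera call; for the wrist camera it gives the pose at the moment of the call.
- manip.sign_off(): hands the job in; it is judged then, once.
The state is a dict: "t": time; "q": joint angles; "qd": joint speeds; "tau": joint torques, N m; "tcp_pos": TCP position; "tool_rot": TCP orientation; "force": force on the tool from outside, world axes, zero at the start; "ft_torque": the same for the moment, N m; "finger_gap": opening from 0.0 (shut) to 1.0 (fully open); "gripper_force": force on a finger pad.
Only numpy, scipy, OpenCV 4.12 (cv2) and the standard library are available. Lean on these libraries where they do the work, as an engineer would, in place of code of your own. Each camera call takes 0.05 s, during which the arm holds its last target. There are 200 camera calls.

### The job

Press down and hold the long side paddle of the specimen dock with one fingertip so that its spring-shut dust cover stays open, and meanwhile push the specimen carrier along its lane with the other fingertip, under the cover, until it is fully home against the back stop. Then let go so that the cover springs shut over the specimen. Only push the carrier, never grip or lift it, and leave the bottle, the loose mount and the screwdriver alone.

Things in the scene. Friction and masses are not known exactly. Their poses are not given: they have to be found in the camera images.
- dock: Fixed dock, base plate 250 x 86 mm. Origin: bench level, lane centre line, under the hood. x along the lane into the hood (push direction), y left to the paddle side, z up. Lane floor 6 mm above bench; lane 44 mm wide between rails 14 mm high, from x = -215 mm to the stop. Hood: x -28 to 32, y -34 to 34 mm, 38 mm high. Hinge bearings 10 mm square, 38 mm high at x = -208 and -34, y = 34 mm.
- stop (a point): Centre of the back stop's face at the lane's end (dock x = +20 mm, 20 mm above the bench), which the carrier's front touches when fully home.
- lip (a point): Middle of the lower edge of the cover's front lip (dock x = -26 mm, 20 mm above the bench when shut; 3 mm thick, dock y = -23 to +21 mm). Shut, it blocks the carrier's block and specimen but clears its base plate; it moves with the cover.
- cover (a joint): Angle of the aluminium dust cover: 0 shut, 0.9 rad fully open (end stop). Turns on a shaft (8 mm thick) along dock x at y = 34 mm, 36 mm above bench; its other edge (y = -34 mm) swings up, to about 90 mm at 0.9. The specimen passes above about 0.5; 0.7 to 0.8 is a good angle to hold. A spring shuts it when let go: about 2 to 5 N on the paddle's middle.
- paddle_mid (a point): Middle of the paddle's upper face, 35 mm out from the shaft, at dock x = -120 mm. Cover shut: at dock y = 66 mm, 51 mm above bench, the paddle sloping up 0.4 rad away from the lane. Pressing it down by an angle opens the cover by that angle: at 0.75 it slopes down 0.35 rad, this point about 26 mm above bench. A fingertip may slide along it while pressing.
- paddle_edge (a point): Middle of the outer edge (away from the lane) of the paddle, rigid with the cover: aluminium plate with grey plastic pad, 170 mm long (dock x = -205 to -35 mm), 59 mm wide (3 to 62 mm out from the shaft's axis), 3 mm thick.
- carrier: Loose carrier in the lane, about 0.25 kg: steel base plate 85 x 40 x 8 mm; on its front end a block 34 x 28 mm with a round black specimen, top 24 mm above the underside (30 above bench); at its rear an upright tail plate 40 mm wide, 6 mm thick, top 38 mm above the underside (44 above bench). Origin: centre of the underside, 42.5 mm from front and rear. x to its front, z up.
- carrier_tail (a point): Centre of the rear face of the carrier's upright tail plate, the face to push: 85 mm behind its front, 29 mm above the bench. At dock x = -113 mm the carrier's front meets the lip; fully home it is at dock x = -65 mm, so that the tail stays outside the shut cover.
- bottle: White round bottle, 44 mm across, 95 mm high, on the bench to the right of the dock; leave alone. Origin at the centre of its underside.
- mount: Loose grey round specimen mount, 30 mm across, 20 mm high, on the bench to the right of the lane; leave alone. Origin at the centre of its underside.
- screwdriver: Screwdriver, 150 mm long, lying on the bench to the left of the dock; leave alone. Origin under its middle.
Mind the look-alikes: they are no part of the job. Leave any green or orange look-alike of the carrier alone.

How it is judged:
By the outcome, as a careful person would: the job done as asked, in the order asked, and still so for the second after the job is handed in, with the robot touching nothing.
It also fails if it takes over 43 s, if anything falls off the work surface, if the arm or the gripper's body presses on something with over 40 N, if the wrist force passes 120 N, or if a joint passes its speed limit or range.

## Working session

There is one attempt and no reset: what is moved stays moved. The work goes in short steps, Python scripts to look and compute and a shell command to move; the robot and the scene stay as the last step left them, time stands still between calls to the robot, and variables do not carry over. Pictures are saved under pics/ and viewed, at most 10 in all, crops included, and the job is handed in when it is done.

```bash
mkdir -p pics
python3 - <<'E'
from station import manip
import cv2,numpy as np
s=manip.sense();print(s)
for n in("scene","side"):
    p,d=manip.snapshot(n);cv2.imwrite(f"pics/{n}.png",p[:,:,::-1]);np.savez(f"pics/{n}.npz",p=p,d=d)
    print(n,manip.camera_model(n),(d>0).mean())
E
```

```text
{'t': 0.0, 'q': array([-1.44547396e+00,  5.28467320e-01,  1.43388038e+00, -5.93165478e-06,
        1.18138694e+00, -1.78511143e-01]), 'qd': array([ 7.71629709e-04, -6.51102779e-04, -3.33881132e-04, -3.11672946e-05,
       -6.66005484e-04,  3.70242983e-04]), 'tau': array([-8.56831430e-04, -4.42359710e+01, -1.78027171e+01, -2.65336239e-04,
        8.29035096e-03,  1.46625251e-06]), 'tcp_pos': array([ 0.18693841, -0.59581434,  0.30293971]), 'tool_rot': array([ 9.88482088e-01,  1.51334118e-01,  2.57374032e-05, -1.07068593e-03]), 'force': array([ 0.7116129 ,  0.03493372, -0.35436016]), 'ft_torque': array([-0.00065378,  0.00837259, -0.04944249]), 'gripper_force': 0.0, 'finger_gap': 1.0093563641627705}
scene {'fx': 533.885986497423, 'fy': 533.885986497423, 'cx': 280.73709013477986, 'cy': 209.43554851339053, 'origin': array([1.02500365, 0.69323591, 0.65999874]), 'attitude': array([0.14596158, 0.43802765, 0.83695096, 0.29383685])} 0.9959736394557823
side {'fx': 537.3258135072083, 'fy': 537.3258135072083, 'cx': 280.86353417802565, 'cy': 212.02327956105657, 'origin': array([ 0.4192006 , -0.54067113,  0.78929627]), 'attitude': array([ 0.34488321, -0.02414444, -0.08052455,  0.93487347])} 0.9959141156462585
```

View pics/scene.png

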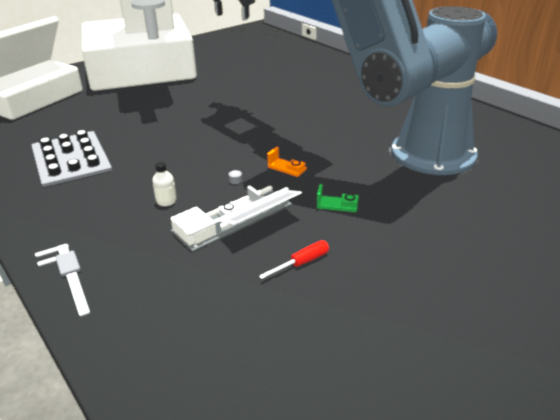

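View pics/side.png

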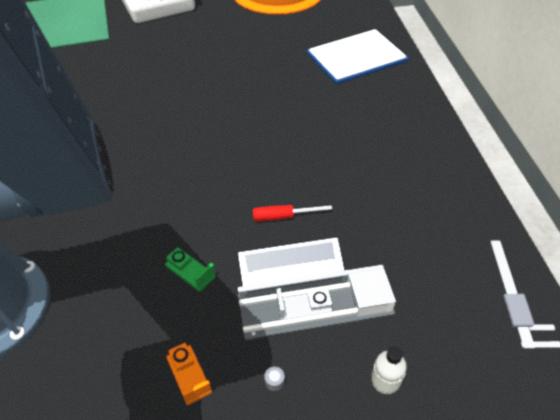

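The side view shows the dock at (240-395, 240-335), with the hood at (372,288), the paddle at (290,262), and the carrier's tail at (280,300) with its specimen at (320,298). The lane runs to the right in the image. Next I'll make a top-down reprojection for metric measurement.

```bash
cat > h.py <<'E'
import numpy as np,cv2
from scipy.spatial.transform import Rotation as R
from station import manip
def cloud(n,d,c=None):
    c=c or manip.camera_model(n);v,u=np.mgrid[:d.shape[0],:d.shape[1]]
    P=np.stack([(u-c['cx'])/c['fx']*d,-(v-c['cy'])/c['fy']*d,-d],-1)
    return P@R.from_quat(c['attitude']).as_matrix().T+c['origin']
E
python3 - <<'E'
from h import *
a=np.load('pics/side.npz');p,d=a['p'],a['d'];W=cloud('side',d)
print('bench z',np.median(W[200:240,100:200,2]))
m=np.zeros(d.shape,bool);m[235:340,230:400]=1
h=m&(W[...,2]>0.004)
# hood top
for nm,box,lo,hi in(('hood',(255,330,345,400),.033,.043),):
    y0,y1,x0,x1=box;mm=np.zeros_like(m);mm[y0:y1,x0:x1]=1;mm&=(W[...,2]>lo)&(W[...,2]<hi)
    r=cv2.minAreaRect(W[mm][:,:2].astype(np.float32)*1000);print(nm,mm.sum(),r,cv2.boxPoints(r).round(0).tolist())
# paddle: points above 0.037 left of hood
mm=np.zeros_like(m);mm[235:290,232:348]=1;mm&=(W[...,2]>.041)
r=cv2.minAreaRect(W[mm][:,:2].astype(np.float32)*1000);print('paddle',mm.sum(),r,cv2.boxPoints(r).round(0).tolist(),W[mm][:,2].max())
c=cv2.resize(p[225:350,225:410],None,fx=4,fy=4,interpolation=cv2.INTER_CUBIC)
cv2.imwrite('pics/crop.png',c[:,:,::-1])
for u,v in[(279,292),(279,300),(282,308),(320,292),(320,298),(310,300),(372,275),(290,262),(240,245),(340,240)]:print((u,v),W[v,u].round(4))
E
```

```text
bench z 0.00033182682087168347
hood 1427 ((634.1629638671875, -90.54838562011719), (66.68204498291016, 72.51732635498047), 0.21937032043933868) [[601.0, -54.0], [601.0, -127.0], [668.0, -127.0], [667.0, -54.0]]
paddle 3215 ((512.1427001953125, -270.5436096191406), (542.5137329101562, 179.18515014648438), 89.29102325439453) [[419.0, -541.0], [598.0, -543.0], [605.0, -0.0], [426.0, 2.0]] 0.7892962715286546
(279, 292) [ 0.4863 -0.0811  0.0459]
(279, 300) [ 0.4839 -0.0954  0.0452]
(282, 308) [ 0.4861 -0.1106  0.0452]
(320, 292) [ 0.554  -0.0837  0.0311]
(320, 298) [ 0.5517 -0.0943  0.0302]
(310, 300) [ 0.5354 -0.0932  0.0268]
(372, 275) [ 0.6452 -0.0703  0.0376]
(290, 262) [ 0.5138 -0.0283  0.0489]
(240, 245) [ 0.4365  0.06   -0.0015]
(340, 240) [ 0.6201  0.039  -0.0012]
```

View pics/crop.png

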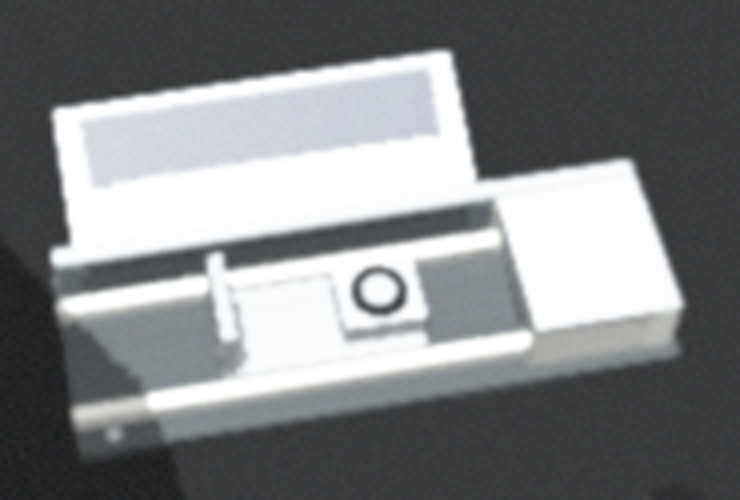

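Run:
```python
from h import *
for n in('side','scene'):
    a=np.load(f'pics/{n}.npz');d=a['d'];W=cloud(n,d);X,Y,Z=W[...,0],W[...,1],W[...,2]
    reg=(d>0)&(X>.40)&(X<.69)&(Y>-.15)&(Y<.02)
    def rect(nm,m,pc=True):
        k=cv2.connectedComponentsWithStats(m.astype(np.uint8));i=1+k[2][1:,4].argmax();m=k[1]==i
        r=cv2.minAreaRect(W[m][:,:2].astype(np.float32)*1000);print(n,nm,m.sum(),np.round(r[0],1),np.round(r[1],1),round(r[2],2))
    rect('paddle',reg&(Z>.042)&(Y>-.055)&(X<.605))
    rect('hood',reg&(Z>.033)&(Z<.043)&(X>.60))
    rect('tail',reg&(Z>.040)&(X>.46)&(X<.51)&(Y<-.07))
    rect('all',reg&(Z>.003))
    rect('mount',(d>0)&(Z>.012)&(Z<.026)&(X>.42)&(X<.52)&(Y<-.16)&(Y>-.25))
    # paddle outer edge fit: max Y per x-bin
    m=reg&(Z>.05)&(Y>-.05)&(X>.44)&(X<.59)
    xs=np.arange(.44,.59,.01);ys=[np.percentile(Y[m&(abs(X-x)<.005)],98) for x in xs]
    print(n,'edge slope,int@.5',np.polyfit(xs-.5,ys,1).round(4))
```

```text
side paddle 2934 [514.5 -27.8] [170.2  54.3] 0.36
side hood 1428 [634.2 -90.5] [66.7 72.5] 0.22
side tail 87 [485.1 -93.5] [ 6.2 39.6] 0.68
side all 11059 [549.4 -67.1] [259.3 133. ] 0.55
side mount 329 [ 456.7 -209. ] [29.9 28.5] 59.73
side edge slope,int@.5 [ 0.0084 -0.0036]
scene paddle 680 [517.  -28.3] [169.6  52.7] 1.09
scene hood 722 [635.1 -90.8] [69.  77.3] 0.16
scene tail 48 [487.9 -94.4] [42.6  7.6] 89.4
scene all 3552 [539.9 -70.6] [266.8 139.8] 1.6
scene mount 101 [ 459.6 -208.3] [31.5 27.3] 70.92
scene edge slope,int@.5 [ 0.0166 -0.0037]
```

```bash
python3 -m crank '[{"dp":[0,0,0],"delta_rot":[0,0,0.0156],"fingers":0.4},{"dp":[0,0,0],"delta_rot":[0,0,0.0156],"fingers":0.4},{"dp":[0,0,0],"delta_rot":[0,0,0.0156],"fingers":0.4},{"dp":[0.028,-0.0535,0],"delta_rot":[0,0,0],"fingers":0.4},{"dp":[0.028,-0.0535,0],"delta_rot":[0,0,0],"fingers":0.4},{"dp":[0.028,-0.0535,0],"delta_rot":[0,0,0],"fingers":0.4},{"dp":[0.028,-0.0535,0],"delta_rot":[0,0,0],"fingers":0.4},{"dp":[0.028,-0.0535,0],"delta_rot":[0,0,0],"fingers":0.4},{"dp":[0.028,-0.0535,0],"delta_rot":[0,0,0],"fingers":0.4},{"dp":[0.028,-0.0535,0],"delta_rot":[0,0,0],"fingers":0.4},{"dp":[0.028,-0.0535,0],"delta_rot":[0,0,0],"fingers":0.4},{"dp":[0.028,-0.0535,0],"delta_rot":[0,0,0],"fingers":0.4}]' && python3 -m crank '[{"dp":[0.028,-0.0535,0],"delta_rot":[0,0,0],"fingers":0.4},{"dp":[0.028,-0.0535,0],"delta_rot":[0,0,0],"fingers":0.4},{"dp":[0.028,-0.0535,0.02],"delta_rot":[0,0,0],"fingers":0.4},{"dp":[0.028,-0.0535,0.02],"delta_rot":[0,0,0],"fingers":0.4},{"dp":[0.028,-0.0535,0.02],"delta_rot":[0,0,0],"fingers":0.4},{"dp":[0.028,-0.0535,0.02],"delta_rot":[0,0,0],"fingers":0.4},{"dp":[0.028,-0.0535,0.02],"delta_rot":[0,0,0],"fingers":0.4},{"dp":[0.028,-0.0535,0.02],"delta_rot":[0,0,0],"fingers":0.4},{"dp":[0,0,0.02],"delta_rot":[0,0,0],"fingers":0.4},{"dp":[0,0,0.02],"delta_rot":[0,0,0],"fingers":0.4},{"dp":[0,0,0],"delta_rot":[0,0,0],"fingers":0.4},{"dp":[0,0,0],"delta_rot":[0,0,0],"fingers":0.4}]'
```

```text
t: 1.1
tcp_pos: [0.3109, -0.3528, 0.3037]
tool_rot: [1.0, 0.005, -0.0, -0.0]
force: [0.5, 0.4, -0.3]
finger_gap: 0.698
gripper_force: 0.0
t: 2.1
tcp_pos: [0.4203, -0.139, 0.2235]
tool_rot: [1.0, 0.005, -0.001, -0.0]
force: [-0.0, -0.2, 0.2]
finger_gap: 0.697
gripper_force: 0.0
```

```bash
python3 -m crank '[{"dp":[0.0205,-0.0405,0.025],"delta_rot":[0,0,0],"fingers":0.4},{"dp":[0.0205,-0.0405,0.025],"delta_rot":[0,0,0],"fingers":0.4},{"dp":[0.0205,-0.0405,0.025],"delta_rot":[0,0,0],"fingers":0.4},{"dp":[0.0205,-0.0405,0.025],"delta_rot":[0,0,0],"fingers":0.4},{"dp":[0,0,0.03],"delta_rot":[0,0,0],"fingers":0.4},{"dp":[0,0,0.03],"delta_rot":[0,0,0],"fingers":0.4},{"dp":[0,0,0],"delta_rot":[0,0,0],"fingers":0.4},{"dp":[0,0,0],"delta_rot":[0,0,0],"fingers":0.4}]'
python3 - <<'E'
from h import *
s=manip.sense()
ims=[]
for n in('side','wrist'):
    p,d=manip.snapshot(n);np.savez(f'pics/{n}2.npz',p=p,d=d);ims.append(p)
    if n=='side':
        W=cloud(n,d)
        # finger points
        for y0,y1 in((-.12,-.075),(-.04,.01)):
            m=(d>0)&(W[...,0]>.43)&(W[...,0]<.50)&(W[...,1]>y0)&(W[...,1]<y1)&(W[...,2]>.062)&(W[...,2]<.12)
            if m.sum():print(m.sum(),W[m].min(0),W[m].max(0))
cv2.imwrite('pics/w2.png',cv2.resize(np.vstack([ims[0][180:360,180:420],ims[1][120:300,160:400]]),None,fx=1.6,fy=1.6)[:,:,::-1])
cv2.imwrite('pics/w3.png',ims[1][:,:,::-1])
print(manip.camera_model('wrist'))
E
```

```text
t: 2.77
tcp_pos: [0.4607, -0.0583, 0.144]
tool_rot: [1.0, 0.004, -0.0, -0.0]
force: [-0.8, 0.2, -0.6]
finger_gap: 0.705
gripper_force: 0.0
55 [ 0.44821132 -0.10235471  0.07722906] [ 0.46889958 -0.09285734  0.10817239]
13 [ 0.43969956 -0.02900932  0.06202166] [ 0.49600967 -0.00371347  0.08419975]
{'fx': 325.19226210127806, 'fy': 325.19226210127806, 'cx': 279.2634085797033, 'cy': 209.71755336650966, 'origin': array([ 0.54571725, -0.05705193,  0.21449149]), 'attitude': array([-0.11750618,  0.1169303 , -0.69394015,  0.70069014])}
```

View pics/w2.png

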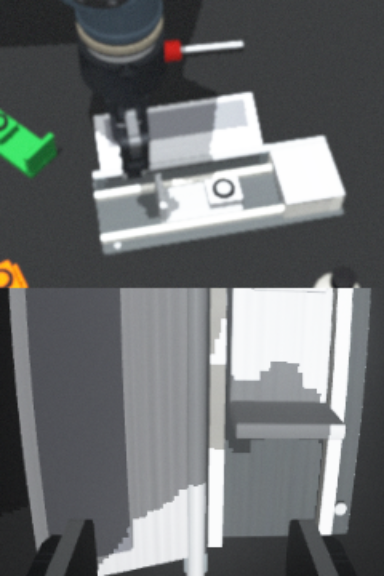

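View pics/w3.png

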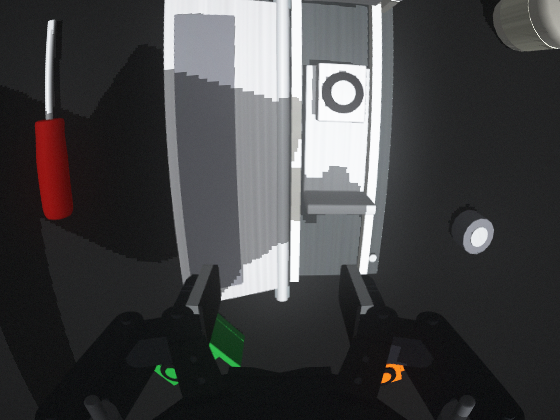

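The side crop shows the right finger over the lane about 12 mm behind the tail, and the left finger over the paddle. In the wrist view the fingertips are at (215,268) and (345,268), the tail is at (340,203), and the screwdriver and mount are clear. Next I'll press down.

```bash
python3 -m crank '[{"dp":[0,0,0.012],"delta_rot":[0,0,0],"fingers":0.4},{"dp":[0,0,0.012],"delta_rot":[0,0,0],"fingers":0.4},{"dp":[0,0,0.012],"delta_rot":[0,0,0],"fingers":0.4},{"dp":[0,0,0.01],"delta_rot":[0,0,0],"fingers":0.4},{"dp":[0,0,0.01],"delta_rot":[0,0,0],"fingers":0.4},{"dp":[0,0,0.01],"delta_rot":[0,0,0],"fingers":0.4},{"dp":[0,0,0.01],"delta_rot":[0,0,0],"fingers":0.4},{"dp":[0,0,0.01],"delta_rot":[0,0,0],"fingers":0.4},{"dp":[0,0,0.01],"delta_rot":[0,0,0],"fingers":0.4},{"dp":[0,0,0.004],"delta_rot":[0,0,0],"fingers":0.4},{"dp":[0,0,0],"delta_rot":[0,0,0],"fingers":0.4},{"dp":[0,0,0],"delta_rot":[0,0,0],"fingers":0.4}]'
python3 - <<'E'
from h import *
a=[]
for n in('side','scene','wrist'):
    p,d=manip.snapshot(n)
    a.append(p[200:340,200:410] if n=='side' else p[160:260,150:310] if n=='scene' else p)
    if n=='wrist':continue
    W=cloud(n,d)
    m=(d>0)&(W[...,0]>.50)&(W[...,0]<.59)&(W[...,1]>-.05)&(W[...,1]<.0)&(W[...,2]>.006)&(W[...,2]<.06)
    if m.sum()>20:
        A=np.c_[W[m][:,:2],np.ones(m.sum())];c=np.linalg.lstsq(A,W[m][:,2],rcond=None)[0];print(n,'paddle dz/dy',c[1],'cover angle',.4-np.arctan(c[1]))
    m=(d>0)&(W[...,0]>.60)&(W[...,0]<.67)&(W[...,1]>-.135)&(W[...,1]<-.11);print('hood far edge top z',W[m][:,2].max())
H=[cv2.resize(x,(int(x.shape[1]*300/x.shape[0]),300)) for x in a]
v=np.zeros((600,800,3),np.uint8);v[:300,:H[0].shape[1]]=H[0][:,:800];w=min(800-H[2].shape[1],0)
v[300:,:400]=H[2][:,:400];s=cv2.resize(a[1],(400,250));v[300:550,400:]=s
cv2.imwrite('pics/p4.png',v[:,:,::-1])
E
```

```text
t: 3.87
tcp_pos: [0.4608, -0.0581, 0.0939]
tool_rot: [1.0, 0.005, -0.0, 0.0]
force: [-0.8, -1.3, 5.1]
finger_gap: 0.7
gripper_force: 2.1
side paddle dz/dy -0.2161655432583055 cover angle 0.6128899392476166
hood far edge top z 0.06479074851617372
scene paddle dz/dy -0.319135217895992 cover angle 0.7089182937231817
hood far edge top z 0.08208496443195434
```

View pics/p4.png

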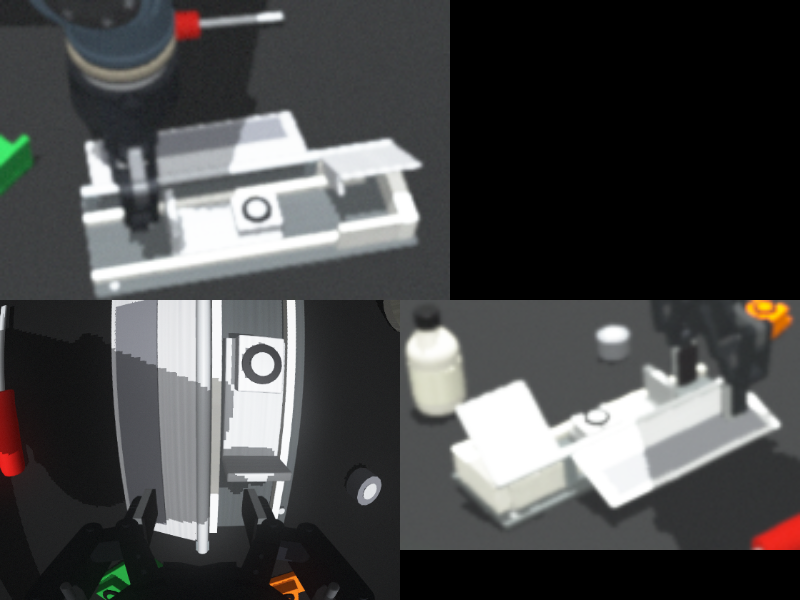

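The cover is open about 0.72 rad: at bottom right it is raised at (500,430), and the finger presses the paddle at (740,400). The other finger is behind the tail at (140,215). I'll push now.

```bash
python3 -m crank '[{"dp":[0.006,0,0],"delta_rot":[0,0,0],"fingers":0.4},{"dp":[0.006,0,0],"delta_rot":[0,0,0],"fingers":0.4},{"dp":[0.006,0,0],"delta_rot":[0,0,0],"fingers":0.4},{"dp":[0.006,0,0],"delta_rot":[0,0,0],"fingers":0.4},{"dp":[0.006,0,0],"delta_rot":[0,0,0],"fingers":0.4},{"dp":[0.006,0,0],"delta_rot":[0,0,0],"fingers":0.4},{"dp":[0.006,0,0],"delta_rot":[0,0,0],"fingers":0.4},{"dp":[0.006,0,0],"delta_rot":[0,0,0],"fingers":0.4},{"dp":[0.006,0,0],"delta_rot":[0,0,0],"fingers":0.4},{"dp":[0.006,0,0],"delta_rot":[0,0,0],"fingers":0.4},{"dp":[0.006,0,0],"delta_rot":[0,0,0],"fingers":0.4},{"dp":[0.006,0,0],"delta_rot":[0,0,0],"fingers":0.4}]'
python3 - <<'E'
from h import *
p,d=manip.snapshot('side');W=cloud('side',d)
m=(d>0)&(W[...,0]>.60)&(W[...,0]<.67)&(W[...,1]>-.135)&(W[...,1]<-.07);print('cover top z',W[m][:,2].max(), manip.sense()['tcp_pos'])
v=cv2.resize(p[200:340,200:410],None,fx=3,fy=3);cv2.imwrite('pics/p5.png',v[:,:,::-1])
E
```

```text
t: 5.02
tcp_pos: [0.4971, -0.0576, 0.0939]
tool_rot: [1.0, 0.005, 0.0, -0.0]
force: [-3.6, 1.9, 3.6]
finger_gap: 0.699
gripper_force: 2.5
cover top z 0.08420575146351617 [ 0.4979301  -0.05772186  0.09395166]
```

View pics/p5.png

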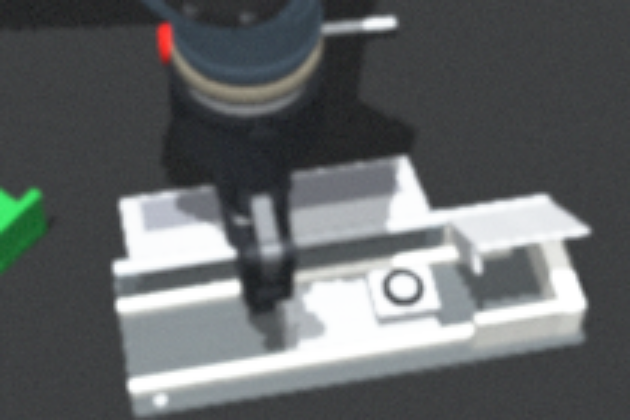

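The carrier is sliding with the finger: the tail is at (285,325), the specimen at (403,287), and the cover is still up. I'll continue.

```bash
python3 -m crank '[{"dp":[0.007,0,0],"delta_rot":[0,0,0],"fingers":0.4},{"dp":[0.007,0,0],"delta_rot":[0,0,0],"fingers":0.4},{"dp":[0.007,0,0],"delta_rot":[0,0,0],"fingers":0.4},{"dp":[0.007,0,0],"delta_rot":[0,0,0],"fingers":0.4},{"dp":[0.007,0,0],"delta_rot":[0,0,0],"fingers":0.4},{"dp":[0.007,0,0],"delta_rot":[0,0,0],"fingers":0.4},{"dp":[0.007,0,0],"delta_rot":[0,0,0],"fingers":0.4},{"dp":[0.007,0,0],"delta_rot":[0,0,0],"fingers":0.4},{"dp":[0.007,0,0],"delta_rot":[0,0,0],"fingers":0.4},{"dp":[0.007,0,0],"delta_rot":[0,0,0],"fingers":0.4},{"dp":[0.007,0,0],"delta_rot":[0,0,0],"fingers":0.4},{"dp":[0.007,0,0],"delta_rot":[0,0,0],"fingers":0.4}]'
python3 -m crank '[{"dp":[0.004,0,0],"delta_rot":[0,0,0],"fingers":0.4},{"dp":[0.004,0,0],"delta_rot":[0,0,0],"fingers":0.4},{"dp":[0.004,0,0],"delta_rot":[0,0,0],"fingers":0.4},{"dp":[0.004,0,0],"delta_rot":[0,0,0],"fingers":0.4},{"dp":[0.004,0,0],"delta_rot":[0,0,0],"fingers":0.4},{"dp":[0,0,0],"delta_rot":[0,0,0],"fingers":0.4}]'
```

```text
t: 6.07
tcp_pos: [0.5391, -0.0571, 0.0939]
tool_rot: [1.0, 0.005, -0.0, -0.0]
force: [-3.2, 1.8, 4.9]
finger_gap: 0.702
gripper_force: 2.9
t: 6.57
tcp_pos: [0.5494, -0.0571, 0.094]
tool_rot: [1.0, 0.005, 0.001, 0.0]
force: [-3.4, 2.5, 4.3]
finger_gap: 0.7
gripper_force: 2.4
```

Now about 10 mm remain. I'll take 1.5 mm steps until the force rises.

```bash
python3 -m crank '[{"dp":[0.003,0,0],"delta_rot":[0,0,0],"fingers":0.4},{"dp":[0.003,0,0],"delta_rot":[0,0,0],"fingers":0.4},{"dp":[0.003,0,0],"delta_rot":[0,0,0],"fingers":0.4},{"dp":[0.003,0,0],"delta_rot":[0,0,0],"fingers":0.4}]'
python3 -m crank '[{"dp":[0.002,0,0],"delta_rot":[0,0,0],"fingers":0.4},{"dp":[0.002,0,0],"delta_rot":[0,0,0],"fingers":0.4}]'
```

```text
t: 6.9
tcp_pos: [0.5546, -0.057, 0.0939]
tool_rot: [1.0, 0.005, -0.0, -0.0]
force: [-4.2, 0.5, 5.1]
finger_gap: 0.698
gripper_force: 2.9
t: 7.07
tcp_pos: [0.5568, -0.057, 0.0939]
tool_rot: [1.0, 0.005, -0.0, -0.0]
force: [-4.6, 1.5, 4.8]
finger_gap: 0.702
gripper_force: 2.9
```

```bash
python3 -m crank '[{"dp":[0.002,0,0],"delta_rot":[0,0,0],"fingers":0.4},{"dp":[0.002,0,0],"delta_rot":[0,0,0],"fingers":0.4},{"dp":[0,0,0],"delta_rot":[0,0,0],"fingers":0.4}]'
python3 -m crank '[{"dp":[0.002,0,0],"delta_rot":[0,0,0],"fingers":0.4},{"dp":[0.002,0,0],"delta_rot":[0,0,0],"fingers":0.4},{"dp":[0,0,0],"delta_rot":[0,0,0],"fingers":0.4}]'
```

```text
t: 7.32
tcp_pos: [0.559, -0.057, 0.0939]
tool_rot: [1.0, 0.005, 0.0, 0.0]
force: [-3.6, 1.0, 4.0]
finger_gap: 0.694
gripper_force: 2.5
t: 7.57
tcp_pos: [0.5605, -0.0569, 0.0939]
tool_rot: [1.0, 0.005, -0.0, -0.0]
force: [-5.3, 1.2, 5.7]
finger_gap: 0.701
gripper_force: 3.4
```

```bash
python3 -m crank '[{"dp":[0.002,0,0],"delta_rot":[0,0,0],"fingers":0.4},{"dp":[0.002,0,0],"delta_rot":[0,0,0],"fingers":0.4},{"dp":[0,0,0],"delta_rot":[0,0,0],"fingers":0.4}]'
python3 - <<'E'
from h import *
p,d=manip.snapshot('side');q,e=manip.snapshot('scene');W=cloud('side',d)
v=np.hstack([cv2.resize(p[210:330,230:400],(510,360)),cv2.resize(q[170:250,160:224],(288,360))]);cv2.imwrite('pics/p6.png',v[:,:,::-1])
for u in range(0):pass
m=(d>0)&(W[...,1]<-.09)&(W[...,1]>-.12)&(W[...,2]>.038)&(W[...,2]<.048)&(W[...,0]>.54)&(W[...,0]<.6);print(m.sum(),np.percentile(W[m][:,0],[5,50,95]) if m.sum() else '')
E
```

```text
t: 7.82
tcp_pos: [0.5608, -0.0569, 0.0939]
tool_rot: [1.0, 0.005, -0.003, -0.0]
force: [-9.0, -0.5, 8.3]
finger_gap: 0.698
gripper_force: 5.0
72 [0.54907775 0.56963053 0.57494559]
```

View pics/p6.png

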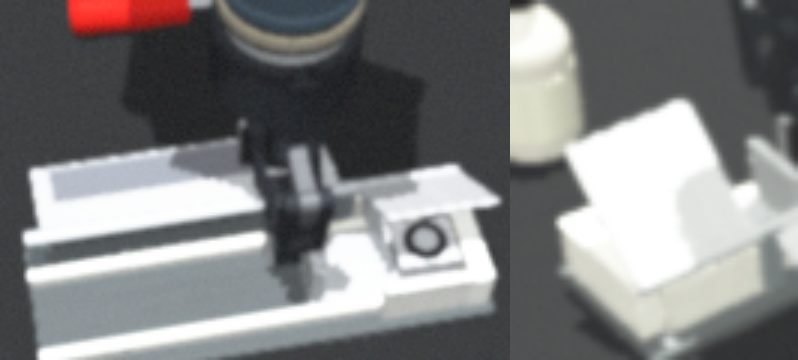

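The specimen at (425,240) is under the raised cover, and motion has stalled with the force rising, which fits the expected home position (tail at about 0.570). I'll give one more firm nudge to confirm.

```bash
python3 -m crank '[{"dp":[0.003,0,0],"delta_rot":[0,0,0],"fingers":0.4},{"dp":[0.003,0,0],"delta_rot":[0,0,0],"fingers":0.4},{"dp":[0,0,0],"delta_rot":[0,0,0],"fingers":0.4}]'
```

```text
t: 8.17
tcp_pos: [0.5613, -0.0568, 0.0938]
tool_rot: [1.0, 0.005, -0.006, -0.001]
force: [-14.5, -2.0, 13.2]
finger_gap: 0.701
gripper_force: 7.9
```

Firm stop. I'll back off, then lift so the cover shuts.

```bash
python3 -m crank '[{"dp":[-0.007,0,0],"delta_rot":[0,0,0],"fingers":0.4},{"dp":[-0.01,0,0],"delta_rot":[0,0,0],"fingers":0.4},{"dp":[-0.01,0,0],"delta_rot":[0,0,0],"fingers":0.4},{"dp":[-0.01,0,0],"delta_rot":[0,0,0],"fingers":0.4},{"dp":[0,0,-0.012],"delta_rot":[0,0,0],"fingers":0.4},{"dp":[0,0,-0.015],"delta_rot":[0,0,0],"fingers":0.4},{"dp":[0,0,-0.015],"delta_rot":[0,0,0],"fingers":0.4},{"dp":[0,0,-0.02],"delta_rot":[0,0,0],"fingers":0.4},{"dp":[0,0,-0.05],"delta_rot":[0,0,0],"fingers":0.4},{"dp":[0,0,-0.06],"delta_rot":[0,0,0],"fingers":0.4},{"dp":[0,0,-0.06],"delta_rot":[0,0,0],"fingers":0.4},{"dp":[0,0,0],"delta_rot":[0,0,0],"fingers":0.4}]'
python3 -m crank '[{"dp":[-0.03,0,-0.06],"delta_rot":[0,0,0],"fingers":0.4},{"dp":[-0.03,0,-0.06],"delta_rot":[0,0,0],"fingers":0.4},{"dp":[0,0,0],"delta_rot":[0,0,0],"fingers":0.4},{"dp":[0,0,0],"delta_rot":[0,0,0],"fingers":0.4},{"dp":[0,0,0],"delta_rot":[0,0,0],"fingers":0.4}]'
python3 - <<'E'
from h import *
p,d=manip.snapshot('side');q,e=manip.snapshot('wrist');W=cloud('side',d)
v=np.hstack([cv2.resize(p[210:340,230:400],(470,360)),cv2.resize(q[:360,140:470],(330,360))]);cv2.imwrite('pics/p7.png',v[:,:,::-1])
reg=(d>0)&(W[...,1]<-.075)&(W[...,1]>-.115)
m=reg&(W[...,2]>.040)&(W[...,2]<.05)&(W[...,0]>.53)&(W[...,0]<.6);print('tail',m.sum(),np.percentile(W[m][:,0],[3,50,97]) if m.any() else '')
m=reg&(W[...,0]>.62)&(W[...,0]<.65);print('cover z',np.percentile(W[m][:,2],[5,50,95]),manip.sense()['force'])
E
```

```text
t: 9.17
tcp_pos: [0.5495, -0.0577, 0.2155]
tool_rot: [1.0, 0.005, 0.005, 0.002]
force: [1.3, -0.5, -0.2]
finger_gap: 0.699
gripper_force: 0.0
t: 9.58
tcp_pos: [0.5168, -0.0573, 0.2697]
tool_rot: [1.0, 0.005, -0.0, -0.0]
force: [-0.2, -0.7, 0.1]
finger_gap: 0.696
gripper_force: 0.0
tail 86 [0.56969245 0.57238588 0.57528347]
cover z [0.03511409 0.03740341 0.03966644] [ 0.4652493  -0.18283235 -0.297725  ]
```

View pics/p7.png

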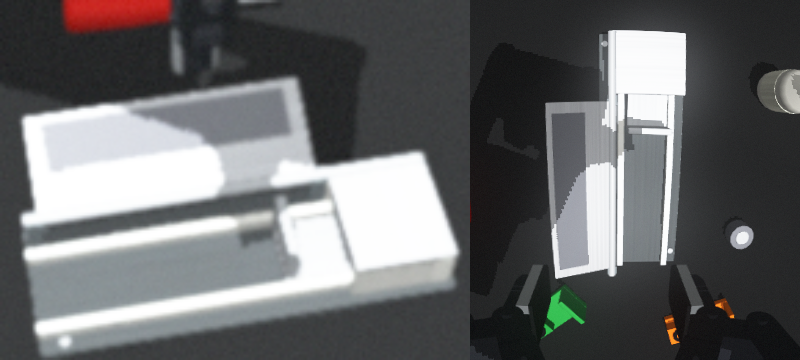

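The cover is shut flat at z 37 mm (390,220). The tail is at (285,235), with its rear face at x≈0.570 (dock -65), so the carrier is home. The robot is clear of everything.

```bash
python3 -c "
from station import manip
print(manip.sign_off())"
```

```text
the job is handed in; nothing more can be done
None
```

The job is handed in: I pushed the carrier fully home against the back stop while holding the paddle down, then let go, and the cover is shut over the specimen with the robot clear (about 10 s of the 43 s used).

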